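# Gauge the feeler blade in the bench thickness gauge

### The job

Pick up the feeler by its upright wooden grip, slide its blade, lying flat and straight, into the tapering gap between the two plates of the bench thickness gauge until it drags snugly, lightly pinched between both plates and not jammed. Finish while still holding it motionless by the grip at that depth, so that the reading can be taken: do not let go. Leave the cup, the bottle and the jar alone.

Things in the scene. Friction and masses are not known exactly. Their poses are not given: they have to be found in the camera images.
- feeler: Feeler lying on the bench: flat steel blade 135 long x 22 wide x 5 mm thick; near its rear an upright wooden grip stands on it (30 along the blade x 14 across x 50 tall, top 55 mm above the blade's underside). Origin: blade's underside below the grip's centre. x: along the blade to its tip, 120 mm away (it reaches 15 mm behind too); z up. About 0.12 kg.
- tip (a point): The middle of the front edge of the feeler's blade, on its underside.
- gauge: Bench thickness gauge, fixed: foot 125 x 110 x 12 mm (x -40 to +85), a block, and on it the bare steel lower plate, 60 mm wide, top face 40 mm above the bench, x from -35 (open front ledge) to +80 mm. Origin: on the bench below the middle of the gap's mouth; x points into the gap, z up.
- mouth (a point): Middle of the gap's mouth, on the lower plate's top face; axes as the gauge's. The gap here is 7.5 to 10 mm, set anew each time, so the blade first meets the upper plate with its tip 21 to 42 mm inside and lifts it 0.12 mm per further mm. Drag felt along the blade: about 1.2 to 1.9 times the upper plate's pressing force.
- top_plate: Sprung aluminium upper plate, 44 mm wide, 0 to 71 mm behind the mouth; its underside slopes down inwards 0.12 mm per mm for 58 mm. Moves only up: 0.15 kg, spring 6 N per mm of lift. Axes as the gauge's; origin at the mouth, 7.5 mm below its front lower edge. Snug: it presses on the blade with 3 to 13 N; 25 N is jammed.
- water_cup: A white plastic cup, 68 mm across, 85 mm tall, loose on the bench; a bystander. Origin under its centre.
- paint_bottle: A small bottle, 34 mm across, 75 mm tall, loose; a bystander. Origin under its centre.
- varnish_jar: A small jar, 48 mm across, 55 mm tall, loose; a bystander. Origin under its centre.
- bridge: Aluminium bar on two 12 mm posts (35 mm behind the mouth, 43 mm to either side), spanning the upper plate and carrying it; fixed. Axes as the gauge's; origin as the upper plate's. Its top is at most 92 mm above the bench.
Things that resemble listed ones, but are neither listed nor needed, are in the scene too. Of the things that look like the feeler, take the one that is farthest to the robot's left at the start.

How it is judged:
By the outcome, as a careful person would: the job done as asked, in the order asked, and still so for the second after the job is handed in, while the arm keeps its last pose, push and grip.
It also fails if it takes over 64 s, if anything falls off the work surface, if the arm or the gripper's body presses on something with over 40 N, if the wrist force passes 120 N, or if a joint passes its speed limit or range.

### The arm

A 6-joint arm with a two-finger parallel gripper is mounted at the origin on the work surface. World frame = base frame: x ahead of the robot, y to its left, z up, the work surface at z = 0. Lengths are in m, angles in rad, forces in N, time in s.
With the tool pointing down it reaches from about 0.3 to 0.875 m from the base axis. Payload 6.4 kg.
Tool frame: the origin (TCP) lies midway between the tips of the shut fingers; the grasp point (between the pads) lies 19 mm behind it; x points along the fingers, y is the direction in which the jaws open and shut, and the axes are right-handed (so a half turn about x gives the same grasp; the last joint's range is limited). The gripper opens to 85 mm and grips with 20 to 120 N. Pads are 22 mm wide; open, the fingers measure 114 mm over their backs; the gripper's body (76 mm by 85 mm) begins 54 mm behind the grasp point. The pads swing forward as they close: fully open they stand 13 mm farther back than shut.
Start: joints at [1.026, 0.181, 1.607, -0, 1.354, -0.206], TCP at [0.191, 0.542, 0.231] pointing down, gripper open.
Joint ranges: [-2.99, 2.99], [-0.89, 2.07], [0.3, 2.58], [-1.14, 4.28], [0, 2.63], [-3.12, 3.12]. Speed limits (rad/s): [2.57, 2.57, 3.01, 3.14, 3.14, 3.14].

### API

Orientations are given as a unit quaternion [w, x, y, z].
In Python, from bench import ctrl gives the robot as it stands.
- The arm moves only by the tool step_arm, never from a script. Its argument "motion" is a list of rows, each a list of 7 numbers: the shift along the tool's x, y, z in mm, then the turn, a rotation vector about the tool's x, y, z in degrees, then the closure in counts, from 0 (fully open) to 255 (shut). In form: [[tx, ty, tz, rx, ry, rz, hand], ...]. A call has 1 to 10 rows; each row is the pose to reach, as a shift and turn from the pose commanded when the call began, along the tool's axes at that moment; what a row does not reach only later rows make up. A row lasts 1/8 s, in which the tool goes at most 62.5 mm and 10.7 degrees, less where a joint would pass 70% of its speed; a pose out of reach is approached as far as the arm can. A call with a gripper value outside its range is refused whole. The fingers move at their own pace and stop on an object; the grip force is fixed at half the most. Time passes only in rows, so rows that repeat a pose let the fingers close. It gives the time, the measured TCP pose, the force and the opening at its end, in the units of the state.
- ctrl.get_obs(): the state, without advancing time (a new reading comes with each control period).
- ctrl.camera(name): name is "scene" or "side" or "wrist"; returns (picture, depth): 480x640x3 uint8, red, green, blue; 480x640 float32, m along the optical axis (not along the pixel's ray), 0 where there is no reading.
- ctrl.camera_info(name): a dict with "fx", "fy", "cx", "cy" (pixels), "T" (4x4, takes a point from camera to world coordinates); the wrist camera has in their place "hand_eye" (4x4, takes a point from camera to tool coordinates, whose origin is the TCP and whose axes are the tool frame's). Camera axes: x right, y down, z forward; pixel columns grow to the right and rows downward; lengths in m; the calibration is good to about 2 mm. A picture is of the moment at which its call begins: read the wrist's pose just before it. camera_info takes no time and is no camera call.
- ctrl.hand_in(): hands the job in, once; it reports no verdict.
The state is a dict: "time_s": time; "q": joint angles; "dq": joint speeds; "joint_efforts": joint torques, N m; "eef_pos": TCP position; "eef_rot": TCP orientation; "wrist_force": force on the tool from outside, world axes, zero at the start; "torque": the same for the moment, N m; "opening": opening from 0.0 (shut) to 1.0 (fully open).
Only numpy, scipy, OpenCV 4.12 (cv2) and the standard library are available. Lean on these libraries where they do the work, as an engineer would, in place of code of your own. Each camera call takes 0.05 s, during which the arm holds its last target. There are 200 camera calls.

## Working session

There is one attempt and no reset: what is moved stays moved. The work goes in short steps, Python scripts to look and compute and a tool call to move; the robot and the scene stay as the last step left them, time stands still between calls to the robot, and variables do not carry over. Pictures are saved under pics/ and viewed, about 8 in all and at most 12, crops included, and the job is handed in when it is done.

Besides the shell and the picture viewer there is one more tool, called after ">>>" by a JSON object that holds its "op" and its "data", one argument or row to a line. step_arm: Moves the arm, as the interface text tells. Its arguments: {"type":"object","properties":{"motion":{"type":"array","items":{"type":"array","items":{"type":"number"}}}},"required":["motion"]}

```bash
mkdir -p pics
cat > h.py <<'E'
import numpy as np, cv2
from bench import ctrl
from scipy.spatial.transform import Rotation as R
def tool():
    o=ctrl.get_obs(); q=o["eef_rot"]; T=np.eye(4)
    T[:3,:3]=R.from_quat([q[1],q[2],q[3],q[0]]).as_matrix(); T[:3,3]=o["eef_pos"]; return T
def snap(name,fn=None):
    T=tool(); im,d=ctrl.camera(name); c=ctrl.camera_info(name)
    W=T@np.array(c["hand_eye"]) if name=="wrist" else np.array(c["T"])
    if fn:
        cv2.imwrite(f"pics/{fn}.png",im[:,:,::-1]); np.savez(f"pics/{fn}.npz",im=im,d=d,W=W,k=[c["fx"],c["fy"],c["cx"],c["cy"]])
    return im,d,W,[c["fx"],c["fy"],c["cx"],c["cy"]]
def load(fn):
    z=np.load(f"pics/{fn}.npz"); return z["im"],z["d"],z["W"],z["k"]
def ray(uv,W,k,z):
    uv=np.atleast_2d(uv).astype(float)
    v=np.c_[(uv[:,0]-k[2])/k[0],(uv[:,1]-k[3])/k[1],np.ones(len(uv))]@W[:3,:3].T
    return W[:3,3]+v*((z-W[2,3])/v[:,2])[:,None]
def cloud(d,W,k):
    v,u=np.mgrid[:480,:640]; P=np.stack([(u-k[2])/k[0]*d,(v-k[3])/k[1]*d,d],-1)
    return P@W[:3,:3].T+W[:3,3]
E
python3 - <<'E'
from h import *
a=snap("scene","s0");b=snap("side","d0");c=snap("wrist","w0")
for x in(a,b,c): print(x[2].round(3).tolist(),x[3])
o=ctrl.get_obs();print(o)
m=np.vstack([np.hstack([a[0],b[0]])]);cv2.imwrite("pics/ab.png",cv2.resize(m,(800,300),interpolation=cv2.INTER_AREA)[:,:,::-1])
E
```

```text
[[-0.491, 0.688, -0.534, 1.125], [0.871, 0.387, -0.302, 0.284], [-0.001, -0.614, -0.79, 0.816], [0.0, 0.0, 0.0, 1.0]] [533.3515084465802, 533.3515084465802, 325.9620837016872, 250.3638722737011]
[[-0.988, -0.091, 0.124, 0.477], [-0.153, 0.509, -0.847, 0.828], [0.014, -0.856, -0.516, 0.567], [0.0, 0.0, 0.0, 1.0]] [443.65914217824, 443.65914217824, 329.0052575754207, 244.88482764330635]
[[0.333, 0.909, 0.25, 0.127], [0.943, -0.321, -0.089, 0.564], [-0.001, 0.265, -0.964, 0.373], [0.0, 0.0, 0.0, 1.0]] [415.9759852020933, 415.9759852020933, 313.3188172977785, 238.92303139074963]
{'time_s': 0.15, 'q': array([ 1.02567784e+00,  1.81383691e-01,  1.60775870e+00,  3.53405416e-05,
        1.35378385e+00, -2.06288645e-01]), 'dq': array([-0.00087767, -0.00239993, -0.00460402,  0.00061246, -0.00223955,
        0.00011161]), 'joint_efforts': array([ 1.04252693e-03, -4.45259643e+01, -3.51690352e+01, -2.02195120e-04,
        6.00711006e-03,  2.40103464e-05]), 'eef_pos': array([0.19087168, 0.54196401, 0.2305931 ]), 'eef_rot': array([ 0.69679858,  0.11879072,  0.69716729, -0.11965898]), 'wrist_force': array([-0.85379899, -0.86877251, -0.16112279]), 'torque': array([-0.02439007, -0.04199572, -0.007317  ]), 'opening': 1.0004945864581234}
```

View pics/s0.png

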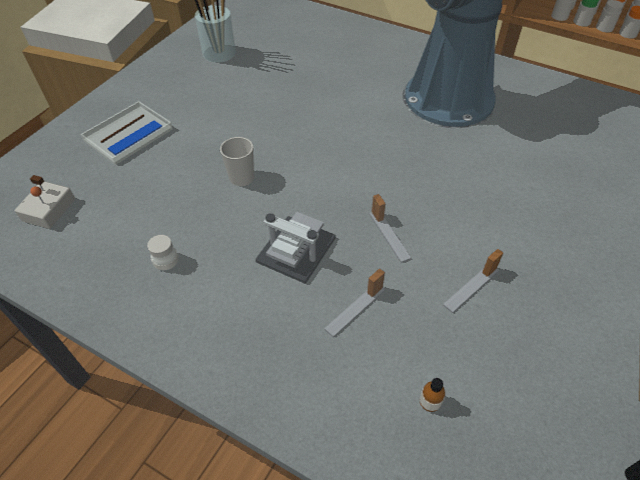

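View pics/d0.png

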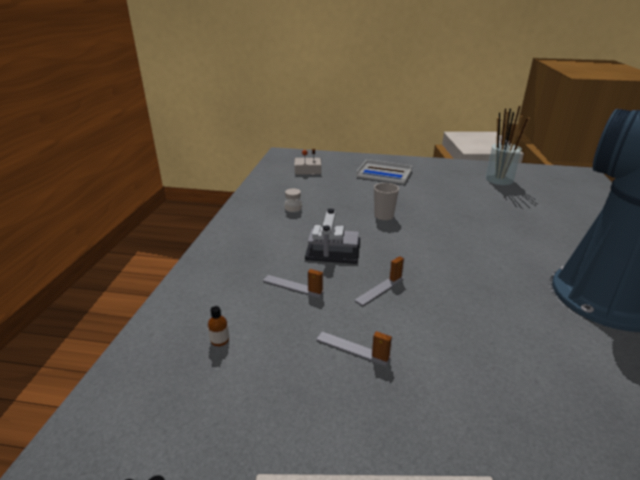

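Three feeler lookalikes, with grips in the scene view at (378,208), (376,283) and (493,263). World +y (left) runs to the right in this image, so (493,263) should be the one meant. It is also nearest to the side camera, which stands on the left. I'll confirm this with positions and a crop.

Run:
```python
from h import *
im,d,W,k=load("s0"); im2,d2,W2,k2=load("d0")
for n,(I,D,w,kk,pts) in dict(scene=(im,d,W,k,[(378,217),(376,292),(490,273)]),side=(im2,d2,W2,k2,[(398,280),(316,292),(382,358)])).items():
    print(n,ray(pts,w,kk,0.0).round(3).tolist())
print("tips",ray([(406,260),(332,332),(449,308)],W,k,0.005).round(3).tolist())
# grips by colour
for I,D,w,kk in((im,d,W,k),(im2,d2,W2,k2)):
    hsv=cv2.cvtColor(I,cv2.COLOR_RGB2HSV); C=cloud(D,w,kk)
    m=((hsv[...,0]<18)&(hsv[...,1]>110)&(C[...,2]>.01)&(C[...,2]<.09)&(D>0)).astype(np.uint8)
    n,l,s,c=cv2.connectedComponentsWithStats(m)
    for i in range(1,n):
        if s[i,4]>60:
            P=C[l==i]; t=P[P[:,2]>P[:,2].max()-.006]; print("grip",c[i].round(),s[i,4],"top",t.mean(0).round(3))
# gauge cloud
C=cloud(d,W,k); g=C[205:282,250:340].reshape(-1,3); 
for lo,hi in((.006,.02),(.034,.046),(.046,.06),(.06,.08),(.08,.1)):
    p=g[(g[:,2]>lo)&(g[:,2]<hi)]; 
    if len(p)>10: print(lo,len(p),p.mean(0).round(3),cv2.minAreaRect((p[:,:2]*1000).astype(np.float32)))
a=cv2.resize(im[195:290,245:350],None,fx=5,fy=5,interpolation=cv2.INTER_CUBIC)[:475,:]
b=cv2.resize(im[235:330,430:520],None,fx=3,fy=5/1*.6,interpolation=cv2.INTER_CUBIC)
b=cv2.copyMakeBorder(b,0,475-b.shape[0],0,0,cv2.BORDER_CONSTANT)
c=np.hstack([a,b])
cv2.imwrite("pics/c1.png",c[:,:,::-1])
```

```text
scene [[0.447, 0.023, 0.0], [0.613, 0.099, 0.0], [0.47, 0.267, 0.0]]
side [[0.441, 0.019, 0.0], [0.611, 0.092, 0.0], [0.464, 0.259, 0.0]]
tips [[0.523, 0.118, 0.005], [0.727, 0.071, 0.005], [0.583, 0.228, 0.005]]
grip [511.   3.] 73 top [-0.476  0.005  0.034]
grip [635.  12.] 121 top [-0.537  0.327  0.06 ]
grip [ 36. 191.] 74 top [ 0.77  -0.563  0.076]
grip [378. 203.] 109 top [0.451 0.021 0.053]
grip [492. 262.] 253 top [0.471 0.263 0.054]
grip [374. 279.] 132 top [0.615 0.096 0.054]
grip [433. 394.] 285 top [0.763 0.257 0.074]
grip [ 65. 104.] 2705 top [ 1.997 -1.101  0.087]
grip [562. 123.] 1617 top [-0.217 -1.187  0.087]
grip [396. 268.] 225 top [0.448 0.024 0.055]
grip [315. 280.] 277 top [0.612 0.098 0.054]
grip [217. 324.] 232 top [0.753 0.27  0.061]
grip [381. 345.] 395 top [0.468 0.264 0.055]
0.006 1313 [ 0.619 -0.062  0.011] ((601.859619140625, -79.10896301269531), (126.43482971191406, 111.54302978515625), 2.65749454498291)
0.034 728 [ 0.605 -0.074  0.039] ((600.6712036132812, -78.51071166992188), (118.6800537109375, 95.16971588134766), 2.322965621948242)
0.046 561 [ 0.626 -0.077  0.054] ((614.4832153320312, -79.0624771118164), (79.1757583618164, 77.4022445678711), 40.768245697021484)
0.06 237 [ 0.62  -0.075  0.074] ((608.7369995117188, -79.89530944824219), (45.06991195678711, 104.22830200195312), 9.304079055786133)
0.08 492 [ 0.615 -0.078  0.083] ((614.0791625976562, -78.62500762939453), (22.719444274902344, 103.63981628417969), 1.1609830856323242)
```

View pics/c1.png

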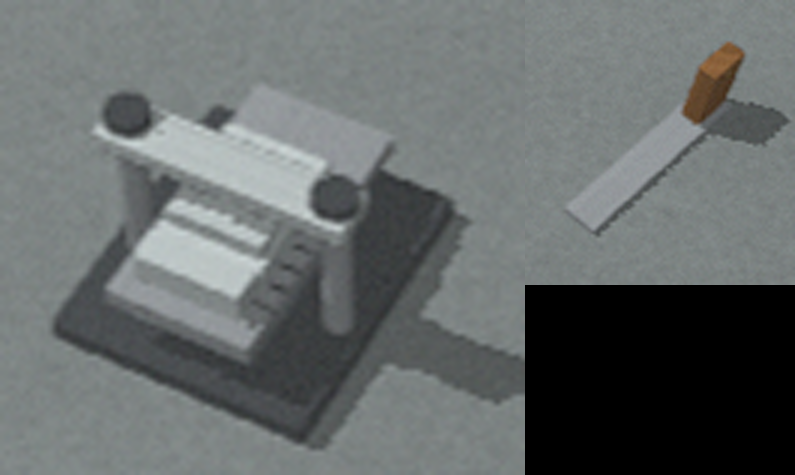

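The crop shows a bare blade with an upright grip at full-frame (492,262), world about (0.470, 0.264). The other two grips are at y≈0.02 and 0.10, so this one is farthest left. On the gauge, the bridge lies about 12 mm beyond the foot's centre and the long bare ledge (upper in the crop) faces the robot. The gap therefore opens toward the robot, with the mouth at about (0.579, -0.08) and yaw about 2.5°. Next I'll move above the feeler.

>>> {"op": "step_arm", "data": {
  "motion": [
    [0,-20,45,0,0,0,0],
    [5,-45,95,0,0,0,0],
    [10,-70,145,0,0,0,0],
    [15,-95,200,0,0,0,0],
    [20,-120,250,0,0,0,0],
    [25,-145,305,0,0,0,0],
    [30,-167,356,0,0,0,0],
    [30,-167,356,0,0,0,0],
    [30,-167,356,0,0,0,0],
    [30,-167,356,0,0,0,0]
  ]
}}

```text
time_s: 1.4
eef_pos: [0.4703, 0.2675, 0.2013]
eef_rot: [0.697, 0.119, 0.697, -0.119]
wrist_force: [-0.3, 0.5, 0.3]
opening: 0.997
```

```bash
cat >> h.py <<'E'
def goto(p,yaw):  # feeler-forward yaw (deg); prints shift & turn in tool axes
    T=tool(); c,s=np.cos(np.radians(yaw)),np.sin(np.radians(yaw))
    G=np.array([[0,-s,c],[0,c,s],[-1,0,0]])
    print("shift mm",(T[:3,:3].T@(np.array(p)-T[:3,3])*1000).round(1),"turn deg",np.degrees(R.from_matrix(T[:3,:3].T@G).as_rotvec()).round(2))
E
python3 - <<'E'
from h import *
im,d,W,k=snap("wrist","w1"); print(tool().round(4))
C=cloud(d,W,k); hsv=cv2.cvtColor(im,cv2.COLOR_RGB2HSV)
g=(hsv[...,0]<18)&(hsv[...,1]>110)&(C[...,2]>.046)&(C[...,2]<.065)&(d>0)
p=C[g]; p=p[np.hypot(*(p[:,:2]-[.47,.264]).T)<.05]; print("griptop",len(p),p.mean(0).round(4),cv2.minAreaRect((p[:,:2]*1000).astype(np.float32)))
b=(hsv[...,1]<40)&(C[...,2]<.012)&(hsv[...,2]>130)&(d>0)
n,l,s,c=cv2.connectedComponentsWithStats(b.astype(np.uint8))
for i in range(1,n):
    if s[i,4]>400:
        uv=np.argwhere(l==i)[:,::-1]; q=ray(uv,W,k,.005)[:,:2]*1000; print("blade",s[i],cv2.minAreaRect(q.astype(np.float32)),cv2.boxPoints(cv2.minAreaRect(q.astype(np.float32))).round(1).tolist())
E
```

```text
[[-0.000e+00  3.305e-01  9.438e-01  4.704e-01]
 [ 2.000e-04  9.438e-01 -3.305e-01  2.676e-01]
 [-1.000e+00  2.000e-04 -1.000e-04  2.014e-01]
 [ 0.000e+00  0.000e+00  0.000e+00  1.000e+00]]
griptop 744 [0.4647 0.2618 0.0541] ((465.3234558105469, 261.28009033203125), (12.750924110412598, 29.348976135253906), 70.57805633544922)
blade [    60      0    565    442 113708] ((502.8944396972656, 269.44268798828125), (449.20672607421875, 369.2259216308594), 44.05937194824219) [[213.10000610351562, 245.89999389648438], [469.8999938964844, -19.399999618530273], [792.7000122070312, 293.0], [535.9000244140625, 558.2999877929688]]
blade [  45  276  117   68 3253] ((495.36419677734375, 58.27290344238281), (98.7613754272461, 54.94123077392578), 53.09112548828125) [[443.70001220703125, 35.29999923706055], [487.70001220703125, 2.299999952316284], [547.0, 81.30000305175781], [503.1000061035156, 114.30000305175781]]
blade [502 318  42  42 619] ((644.7198486328125, 409.18218994140625), (53.479129791259766, 21.89868927001953), 24.83515739440918) [[615.9000244140625, 407.8999938964844], [625.0999755859375, 388.0], [673.5999755859375, 410.5], [664.4000244140625, 430.29998779296875]]
```

View pics/w1.png

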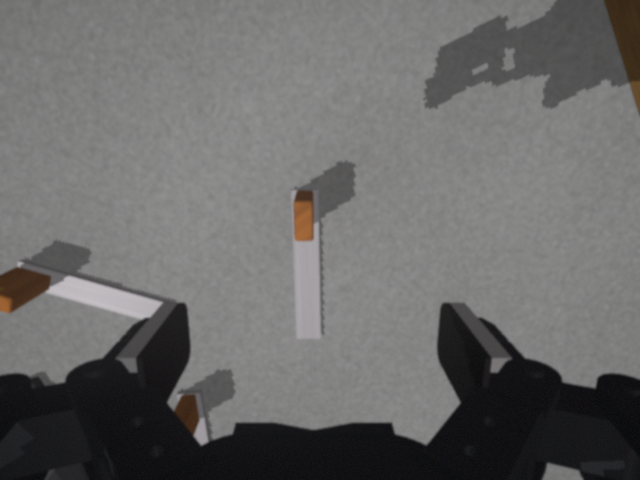

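The wrist view shows the target feeler alone between the fingers: grip top at (304,216), blade tip at about (309,338), tip corners (297,338) and (322,338). I'll work out its axis from these pixels.

Run:
```python
from h import *
im,d,W,k=load("w1"); g=cv2.cvtColor(im,cv2.COLOR_RGB2GRAY)
print([int(x) for x in g[300,285:335:2]])
L=[];Rr=[]
for v in range(248,332):
    r=np.where(g[v,280:340]>(int(g[300,305])+int(g[300,340]))/2)[0]+280
    if len(r)>10: L.append((r.min(),v));Rr.append((r.max(),v))
for e in (L,Rr):
    q=ray(e,W,k,.005)[:,:2]; vx,vy,x,y=cv2.fitLine(q.astype(np.float32),cv2.DIST_HUBER,0,.001,.001).ravel(); print(len(e),np.degrees(np.arctan(vy/vx)),x,y)
print(ray([(297,338),(322,338),(292,190),(318,190)],W,k,.005).round(4).tolist())
goto([.4652,.2613,.07],-19.4);goto([.4652,.2613,.012],-19.4)
```

```text
[136, 138, 139, 141, 140, 153, 165, 170, 164, 161, 163, 162, 161, 162, 163, 163, 164, 145, 101, 111, 137, 141, 136, 136, 139]
84 -18.460972 0.53045434 0.2290807
84 -17.928885 0.53287286 0.24946138
[[0.5764, 0.2144, 0.005], [0.5839, 0.2357, 0.005], [0.449, 0.2564, 0.005], [0.456, 0.2764, 0.005]]
shift mm [131.4  -7.7  -2.8] turn deg [ 0.1  -0.   -0.01]
shift mm [189.4  -7.7  -2.8] turn deg [ 0.1  -0.   -0.01]
```

>>> {"op": "step_arm", "data": {
  "motion": [
    [40,-7,-2,-1,0,0,0],
    [80,-7,-2,-1,0,0,0],
    [120,-7,-2,-1,0,0,0],
    [150,-7,-2,-1,0,0,0],
    [170,-7,-2,-1,0,0,0],
    [182,-7,-2,-1,0,0,0],
    [189,-7,-2,-1,0,0,0],
    [189,-7,-2,-1,0,0,0],
    [189,-7,-2,-1,0,0,0]
  ]
}}

```text
time_s: 2.58
eef_pos: [0.4678, 0.2608, 0.0131]
eef_rot: [0.698, 0.113, 0.698, -0.113]
wrist_force: [0.2, -0.1, 0.3]
opening: 1.005
```

>>> {"op": "step_arm", "data": {
  "motion": [
    [0,0,0,0,0,0,80],
    [0,0,0,0,0,0,140],
    [0,0,0,0,0,0,180],
    [0,0,0,0,0,0,210],
    [0,0,0,0,0,0,255],
    [0,0,0,0,0,0,255],
    [0,0,0,0,0,0,255],
    [0,0,0,0,0,0,255]
  ]
}}

```text
time_s: 3.58
eef_pos: [0.4673, 0.2606, 0.0124]
eef_rot: [0.698, 0.113, 0.698, -0.113]
wrist_force: [-1.3, 0.0, 2.5]
opening: 0.158
```

>>> {"op": "step_arm", "data": {
  "motion": [
    [-15,0,0,0,0,0,255],
    [-45,0,0,0,0,0,255],
    [-80,-20,3,-1,0,0,255],
    [-100,-60,9,-4,0,0,255],
    [-100,-110,17,-7,0,0,255],
    [-100,-160,24,-10,0,0,255],
    [-100,-210,32,-13,0,0,255],
    [-100,-260,39,-16,0,0,255],
    [-100,-310,47,-19,0,0,255],
    [-100,-347,52,-21,0,0,255]
  ]
}}

```text
time_s: 4.82
eef_pos: [0.4065, -0.087, 0.1131]
eef_rot: [0.707, -0.016, 0.707, 0.016]
wrist_force: [0.2, 0.5, -0.8]
opening: 0.158
```

>>> {"op": "step_arm", "data": {
  "motion": [
    [0,0,0,0,0,0,255],
    [0,0,0,0,0,0,255],
    [0,0,0,0,0,0,255]
  ]
}}

```text
time_s: 5.2
eef_pos: [0.4069, -0.084, 0.1123]
eef_rot: [0.707, -0.016, 0.707, 0.017]
wrist_force: [-0.3, -0.4, -0.2]
opening: 0.155
```

Run:
```python
from h import *
print(tool().round(4)); snap("wrist","w2"); im=snap("side","d2")[0]; snap("scene","s2")
w=load("w2")[0]; c=cv2.resize(im[150:330,240:480],(640,480),interpolation=cv2.INTER_CUBIC)
cv2.imwrite("pics/w2d2.png",cv2.resize(np.hstack([w,c]),(800,300),interpolation=cv2.INTER_AREA)[:,:,::-1])
```

```text
[[-1.000e-04 -4.650e-02  9.989e-01  4.069e-01]
 [ 3.000e-04  9.989e-01  4.650e-02 -8.400e-02]
 [-1.000e+00  3.000e-04 -1.000e-04  1.123e-01]
 [ 0.000e+00  0.000e+00  0.000e+00  1.000e+00]]
```

View pics/w2.png

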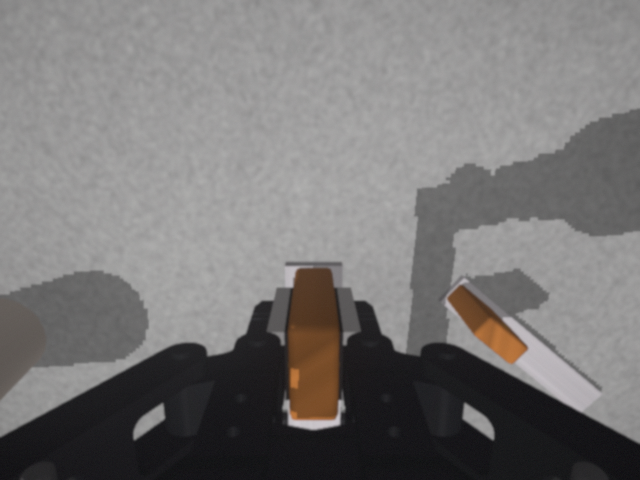

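The feeler is held square between the pads (grip at (313,340)). The blade ahead is hidden by the gripper and the cup is off to the left. The fixed cameras will have to do the alignment.

Run:
```python
from h import *
a=load("s2")[0][160:290,250:380]; b=load("d2")[0][190:290,290:420]
A=cv2.resize(a,(400,400),interpolation=cv2.INTER_CUBIC);B=cv2.resize(b,(400,308),interpolation=cv2.INTER_CUBIC)
B=cv2.copyMakeBorder(B,0,92,0,0,cv2.BORDER_CONSTANT)
cv2.imwrite("pics/c2.png",np.hstack([A,B])[:,:,::-1])
```

```text
(no output)
```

View pics/c2.png

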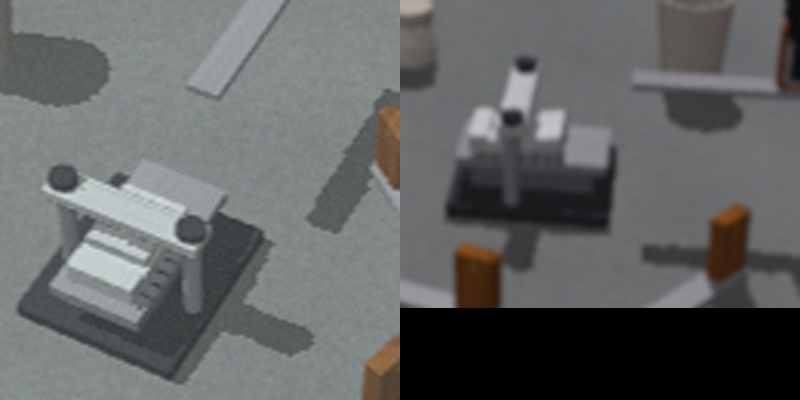

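The scene crop shows the blade (front edge crop (187,85)–(217,97)) and the gauge's ledge facing it. The side crop shows the blade level at crop (633,80). Next I'll measure the blade against the ledge and foot in the scene camera's depth.

```bash
cat > m.py <<'E'
from h import *
def line(C,z,roi,box,tag):
    m=(C[...,2]>z[0])&(C[...,2]<z[1])&(C[...,0]>box[0])&(C[...,0]<box[1])&(C[...,1]>box[2])&(C[...,1]<box[3])
    P=C[m]; A=np.c_[P[:,:2]-P[:,:2].mean(0),np.ones(len(P))]; s=np.linalg.lstsq(A,P[:,2],rcond=None)[0]
    r=cv2.minAreaRect((P[:,:2]*1000).astype(np.float32))
    print(tag,len(P),"slope",s[:2].round(4),"z",s[2].round(4),"med",np.median(P[:,2]).round(4),"rect",np.round(r[0],1),np.round(r[1],1),round(r[2],2),"x",P[:,0].min().round(4),P[:,0].max().round(4))
def both(n,xb,zb):
    for c in "sd":
        im,d,W,k=load(c+n); C=cloud(d,W,k); print(c)
        line(C,(.036,.044),0,(.535,.572,-.13,-.03),"ledge")
        line(C,(.006,.016),0,(.53,.68,-.15,0),"foot")
        line(C,(.0805,.1),0,(.58,.65,-.15,0),"bridge")
        line(C,zb,0,xb,"blade")
E
python3 - <<'E'
from m import *
both("2",(.43,.56,-.12,-.05),(.085,.13))
E
```

```text
s
ledge 290 slope [0.0081 0.0062] z 0.0388 med 0.0387 rect [555.3 -80.9] [61.6 26.6] 88.46 x 0.5422 0.5692
foot 1296 slope [-0.0012 -0.0016] z 0.0105 med 0.0106 rect [601.4 -79.3] [127.  111.9] 1.98 x 0.5375 0.6664
bridge 429 slope [-0.029 -0.003] z 0.0833 med 0.0824 rect [614.3 -78.9] [ 22.5 104.6] 1.78 x 0.6017 0.627
blade 474 slope [-0.0031 -0.0231] z 0.1031 med 0.1033 rect [480. -79.] [100.4  24.1] 3.02 x 0.4301 0.5304
d
ledge 188 slope [ 0.0048 -0.0159] z 0.0401 med 0.0402 rect [557.1 -82.5] [31.2 66. ] 2.06 x 0.5404 0.572
foot 598 slope [ 0.0037 -0.028 ] z 0.0117 med 0.012 rect [598.4 -76.1] [125.2 108. ] 2.79 x 0.535 0.661
bridge 214 slope [0.0332 0.0037] z 0.084 med 0.0833 rect [611.3 -79.8] [ 21.8 107.4] 2.07 x 0.5985 0.6234
blade 268 slope [ 0.0007 -0.0812] z 0.1044 med 0.1048 rect [477.7 -79.1] [95.6 27. ] 4.32 x 0.4304 0.5261
```

>>> {"op": "step_arm", "data": {
  "motion": [
    [20,-4,0,0.8,0,0,255],
    [40,-4,0,0.8,0,0,255],
    [53,-4,0,0.8,0,0,255],
    [53,-4,8,0.8,0,0,255],
    [53,-4,18,0.8,0,0,255],
    [53,-4,24,0.8,0,0,255],
    [53,-4,24,0.8,0,0,255],
    [53,-4,24,0.8,0,0,255],
    [53,-4,24,0.8,0,0,255]
  ]
}}

```text
time_s: 6.48
eef_pos: [0.4308, -0.088, 0.0593]
eef_rot: [0.707, -0.011, 0.707, 0.011]
wrist_force: [0.9, -1.0, -1.1]
opening: 0.154
```

Run:
```python
from m import *
o=ctrl.get_obs(); print(o["eef_pos"],o["wrist_force"],o["torque"]);print(tool()[:3,:3].round(4).tolist())
snap("scene","s3");snap("side","d3"); both("3",(.45,.57,-.095,-.068),(.0465,.056))
a=load("s3")[0][160:260,270:370]; b=load("d3")[0][200:270,300:400]
A=cv2.resize(a,(400,400),interpolation=cv2.INTER_CUBIC);B=cv2.resize(b,(400,280),interpolation=cv2.INTER_CUBIC)
B=cv2.copyMakeBorder(B,0,120,0,0,cv2.BORDER_CONSTANT)
cv2.imwrite("pics/c3.png",np.hstack([A,B])[:,:,::-1])
```

```text
[ 0.4307845  -0.08795181  0.05928011] [ 0.93030968 -0.97118696 -1.11084377] [ 0.02183839 -0.00405815  0.03141374]
[[-0.0002, -0.0311, 0.9995], [0.0001, 0.9995, 0.0311], [-1.0, 0.0001, -0.0002]]
s
ledge 276 slope [0.0306 0.0052] z 0.0388 med 0.0387 rect [554.8 -80.8] [63.4 27.5] 86.27 x 0.5421 0.5706
foot 1294 slope [-0.0012 -0.0018] z 0.0106 med 0.0106 rect [601.9 -79.2] [126.5 111. ] 2.16 x 0.5379 0.6657
bridge 438 slope [-0.0276  0.0018] z 0.0833 med 0.0823 rect [614.6 -78.7] [ 22.6 104.6] 2.06 x 0.6015 0.6273
blade 459 slope [-0.0013 -0.0232] z 0.0505 med 0.0506 rect [502.1 -84.1] [103.4  23.1] 1.81 x 0.4504 0.554
d
ledge 162 slope [ 0.0011 -0.0096] z 0.0401 med 0.0402 rect [556.9 -80.9] [31.  64.3] 1.97 x 0.5404 0.5719
foot 606 slope [ 0.0031 -0.0275] z 0.0118 med 0.012 rect [598.7 -77.4] [124.8 108.2] 1.96 x 0.5349 0.6612
bridge 218 slope [0.0201 0.0031] z 0.0839 med 0.0831 rect [611.4 -80.4] [ 22.1 107.8] 2.37 x 0.5987 0.6238
blade 259 slope [ 0.0023 -0.0926] z 0.0515 med 0.0518 rect [500.1 -83.1] [99.5 24. ] 0.47 x 0.4503 0.5499
```

View pics/c3.png

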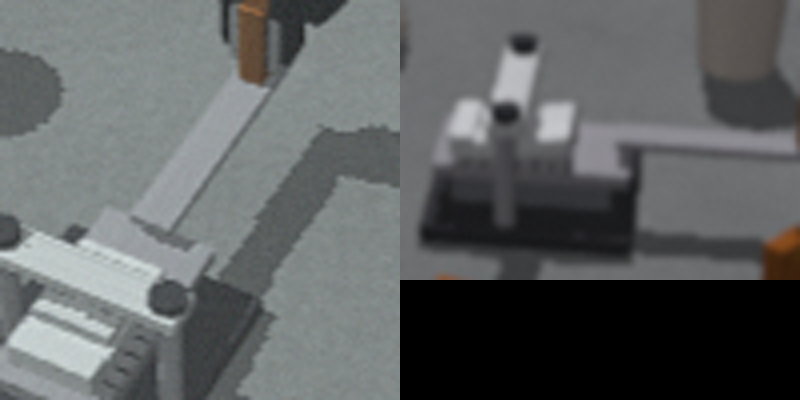

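The blade is straight over the ledge (scene crop, tip at (155,225)). It sits about 1 mm to one side and about 6.5 mm above the plate. Now I'll lower it gently onto the ledge.

>>> {"op": "step_arm", "data": {
  "motion": [
    [2,1,0,0,0,0,255],
    [4,1,0,0,0,0,255],
    [5,1,0,0,0,0,255],
    [5,1,0,0,0,0,255],
    [5,1,0,0,0,0,255]
  ]
}}

```text
time_s: 7.2
eef_pos: [0.431, -0.087, 0.0543]
eef_rot: [0.707, -0.011, 0.707, 0.011]
wrist_force: [-0.9, -0.4, -1.8]
opening: 0.157
```

>>> {"op": "step_arm", "data": {
  "motion": [
    [0.5,0,0,0,0,0,255],
    [0.8,0,0,0,0,0,255],
    [0.8,0,0,0,0,0,255]
  ]
}}

```text
time_s: 7.58
eef_pos: [0.431, -0.087, 0.0535]
eef_rot: [0.707, -0.011, 0.707, 0.011]
wrist_force: [-0.6, -0.2, -2.3]
opening: 0.155
```

>>> {"op": "step_arm", "data": {
  "motion": [
    [0.3,0,0,0,0,0,255],
    [0.5,0,0,0,0,0,255],
    [0.5,0,0,0,0,0,255]
  ]
}}

```text
time_s: 7.95
eef_pos: [0.431, -0.087, 0.053]
eef_rot: [0.707, -0.011, 0.707, 0.011]
wrist_force: [0.4, -0.8, -1.2]
opening: 0.149
```

>>> {"op": "step_arm", "data": {
  "motion": [
    [0.4,0,0,0,0,0,255],
    [0.4,0,0,0,0,0,255],
    [0.4,0,0,0,0,0,255]
  ]
}}

```text
time_s: 8.32
eef_pos: [0.431, -0.087, 0.0526]
eef_rot: [0.707, -0.011, 0.707, 0.011]
wrist_force: [0.5, -0.1, -1.2]
opening: 0.157
```

>>> {"op": "step_arm", "data": {
  "motion": [
    [0.3,0,0,0,0,0,255],
    [0.3,0,0,0,0,0,255],
    [0.3,0,0,0,0,0,255]
  ]
}}

```text
time_s: 8.7
eef_pos: [0.431, -0.087, 0.0523]
eef_rot: [0.707, -0.011, 0.707, 0.011]
wrist_force: [0.4, 0.4, -0.1]
opening: 0.154
```

>>> {"op": "step_arm", "data": {
  "motion": [
    [0.3,0,0,0,0,0,255],
    [0.3,0,0,0,0,0,255],
    [0.3,0,0,0,0,0,255]
  ]
}}

```text
time_s: 9.07
eef_pos: [0.431, -0.087, 0.0521]
eef_rot: [0.707, -0.011, 0.707, 0.011]
wrist_force: [-1.5, 0.0, 1.9]
opening: 0.159
```

Contact shows as about +3 N upward. Now I'll slide in along the plate.

>>> {"op": "step_arm", "data": {
  "motion": [
    [0,0,5,0,0,0,255],
    [0,0,11,0,0,0,255],
    [0,0,17,0,0,0,255],
    [0,0,23,0,0,0,255],
    [0,0,27,0,0,0,255],
    [0,0,27,0,0,0,255],
    [0,0,27,0,0,0,255]
  ]
}}

```text
time_s: 9.95
eef_pos: [0.4585, -0.0862, 0.0521]
eef_rot: [0.707, -0.011, 0.707, 0.011]
wrist_force: [1.1, 0.1, 0.9]
opening: 0.156
```

>>> {"op": "step_arm", "data": {
  "motion": [
    [0,0,5,0,0,0,255],
    [0,0,10,0,0,0,255],
    [0,0,15,0,0,0,255],
    [0,0,15,0,0,0,255]
  ]
}}

```text
time_s: 10.45
eef_pos: [0.4732, -0.0858, 0.0522]
eef_rot: [0.707, -0.011, 0.707, 0.011]
wrist_force: [-0.3, -0.3, 3.8]
opening: 0.155
```

>>> {"op": "step_arm", "data": {
  "motion": [
    [0,0,1,0,0,0,255],
    [0,0,2,0,0,0,255],
    [0,0,3,0,0,0,255],
    [0,0,3,0,0,0,255]
  ]
}}

```text
time_s: 10.95
eef_pos: [0.4755, -0.0856, 0.0522]
eef_rot: [0.707, -0.011, 0.707, 0.011]
wrist_force: [-4.9, 0.2, 7.0]
opening: 0.155
```

>>> {"op": "step_arm", "data": {
  "motion": [
    [-0.2,0,0,0,0,0,255],
    [-0.2,0,0,0,0,0,255],
    [-0.2,0,0,0,0,0,255]
  ]
}}

```text
time_s: 11.32
eef_pos: [0.4755, -0.0856, 0.0522]
eef_rot: [0.707, -0.011, 0.707, 0.011]
wrist_force: [-3.8, -0.3, 5.9]
opening: 0.155
```

Run:
```python
from m import *
f=[]
for n in ("scene","side")*3:
    snap(n,("s4" if n=="scene" else "d4")); o=ctrl.get_obs(); f.append(np.r_[o["wrist_force"],o["torque"]])
print(np.mean(f,0).round(2),np.std(f,0).round(2),o["eef_pos"])
both("4",(.49,.572,-.095,-.068),(.04,.049))
for c in "sd":
    im,d,W,k=load(c+"4");C=cloud(d,W,k); line(C,(.044,.06),0,(.50,.57,-.095,-.065),"bl")
a=load("s4")[0][170:260,260:350]; b=load("d4")[0][205:265,300:380]
A=cv2.resize(a,(400,400),interpolation=cv2.INTER_CUBIC);B=cv2.resize(b,(400,300),interpolation=cv2.INTER_CUBIC)
cv2.imwrite("pics/c4.png",np.hstack([A,cv2.copyMakeBorder(B,0,100,0,0,cv2.BORDER_CONSTANT)])[:,:,::-1])
```

```text
[-3.55 -0.47  5.63 -0.03  0.24 -0.03] [0.37 0.55 0.35 0.02 0.02 0.03] [ 0.47551662 -0.08561691  0.05220956]
s
ledge 271 slope [-0.023  -0.0061] z 0.0401 med 0.0397 rect [552.4 -80.2] [61.5 33.1] 85.82 x 0.5354 0.5705
foot 1291 slope [-0.0021 -0.0008] z 0.0106 med 0.0106 rect [601.8 -79. ] [127.5 111.6] 2.29 x 0.5367 0.6658
bridge 443 slope [-0.0231  0.0005] z 0.0833 med 0.0824 rect [614.3 -78.9] [ 22.4 104.6] 3.02 x 0.6018 0.6275
blade 367 slope [ 0.0039 -0.0042] z 0.0436 med 0.0436 rect [530.7 -82.5] [81.  24.6] 2.89 x 0.4902 0.5705
d
ledge 128 slope [-0.0076 -0.0117] z 0.0403 med 0.0404 rect [553.2 -82.4] [66.9 35.6] 89.52 x 0.5355 0.5713
foot 607 slope [ 0.0063 -0.037 ] z 0.0117 med 0.012 rect [598.3 -71.5] [124.6  96.6] 2.34 x 0.5348 0.6608
bridge 215 slope [0.0178 0.0001] z 0.084 med 0.0832 rect [611.5 -80.3] [ 22.  108.6] 2.25 x 0.5991 0.6234
blade 216 slope [ 0.0038 -0.0758] z 0.0446 med 0.0449 rect [531.5 -82.1] [80.2 25.7] 1.53 x 0.4912 0.5714
bl 128 slope [ 0.001 -0.002] z 0.045 med 0.0448 rect [534.6 -80.9] [69.4 22.4] 3.52 x 0.5003 0.569
bl 138 slope [0.0012 0.012 ] z 0.0454 med 0.0453 rect [535.  -82.3] [24.7 68.9] 89.46 x 0.5006 0.5695
```

View pics/c4.png

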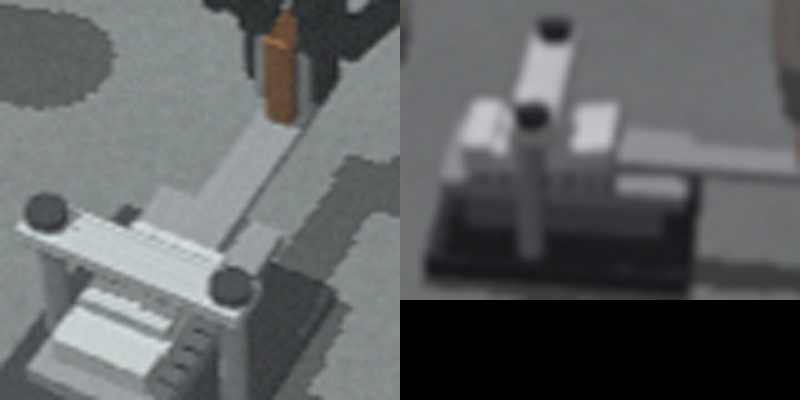

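The blade is inside the mouth, straight and centred. Both crops show it flat on the ledge. The upward 5.6 N means I'm pressing on the lower plate, so I'll ease up a little.

>>> {"op": "step_arm", "data": {
  "motion": [
    [-0.3,0,0,0,0,0,255],
    [-0.3,0,0,0,0,0,255],
    [-0.3,0,0,0,0,0,255]
  ]
}}

```text
time_s: 12.0
eef_pos: [0.4758, -0.0855, 0.0523]
eef_rot: [0.707, -0.011, 0.707, 0.011]
wrist_force: [-1.5, 0.2, 1.0]
opening: 0.154
```

>>> {"op": "step_arm", "data": {
  "motion": [
    [-0.3,0,0,0,0,0,255],
    [-0.3,0,0,0,0,0,255],
    [-0.3,0,0,0,0,0,255]
  ]
}}

```text
time_s: 12.38
eef_pos: [0.4758, -0.0855, 0.0526]
eef_rot: [0.707, -0.011, 0.707, 0.011]
wrist_force: [0.6, 0.2, -0.6]
opening: 0.155
```

>>> {"op": "step_arm", "data": {
  "motion": [
    [0.2,0,1,0,0,0,255],
    [0.2,0,2,0,0,0,255],
    [0.2,0,3,0,0,0,255],
    [0.2,0,3,0,0,0,255]
  ]
}}

```text
time_s: 12.88
eef_pos: [0.4791, -0.0855, 0.0526]
eef_rot: [0.707, -0.011, 0.707, 0.011]
wrist_force: [0.1, 0.3, -0.9]
opening: 0.155
```

>>> {"op": "step_arm", "data": {
  "motion": [
    [0,0,1,0,0,0,255],
    [0,0,2,0,0,0,255],
    [0,0,3,0,0,0,255],
    [0,0,3,0,0,0,255]
  ]
}}

```text
time_s: 13.38
eef_pos: [0.482, -0.0854, 0.0525]
eef_rot: [0.707, -0.011, 0.707, 0.011]
wrist_force: [0.1, -0.4, -0.6]
opening: 0.155
```

>>> {"op": "step_arm", "data": {
  "motion": [
    [0,0,1,0,0,0,255],
    [0,0,2,0,0,0,255],
    [0,0,3,0,0,0,255],
    [0,0,3,0,0,0,255]
  ]
}}

```text
time_s: 13.88
eef_pos: [0.4846, -0.0852, 0.0524]
eef_rot: [0.707, -0.011, 0.707, 0.011]
wrist_force: [-3.7, -0.6, 1.1]
opening: 0.157
```

>>> {"op": "step_arm", "data": {
  "motion": [
    [0,0,1,0,0,0,255],
    [0,0,1,0,0,0,255],
    [0,0,1,0,0,0,255]
  ]
}}

```text
time_s: 14.25
eef_pos: [0.4857, -0.0852, 0.0525]
eef_rot: [0.707, -0.011, 0.707, 0.011]
wrist_force: [-5.5, 0.1, 1.4]
opening: 0.155
```

>>> {"op": "step_arm", "data": {
  "motion": [
    [0,0,1,0,0,0,255],
    [0,0,1,0,0,0,255],
    [0,0,1,0,0,0,255]
  ]
}}

```text
time_s: 14.62
eef_pos: [0.4867, -0.0852, 0.0524]
eef_rot: [0.707, -0.011, 0.707, 0.011]
wrist_force: [-5.5, 0.3, 1.4]
opening: 0.154
```

>>> {"op": "step_arm", "data": {
  "motion": [
    [0,0,1,0,0,0,255],
    [0,0,1,0,0,0,255],
    [0,0,1,0,0,0,255]
  ]
}}

```text
time_s: 15.0
eef_pos: [0.4875, -0.0851, 0.0525]
eef_rot: [0.707, -0.011, 0.707, 0.011]
wrist_force: [-6.2, 0.3, 2.6]
opening: 0.155
```

>>> {"op": "step_arm", "data": {
  "motion": [
    [-0.1,0,1,0,0,0,255],
    [-0.1,0,2,0,0,0,255],
    [-0.1,0,2,0,0,0,255],
    [-0.1,0,2,0,0,0,255]
  ]
}}

```text
time_s: 15.5
eef_pos: [0.4891, -0.085, 0.0525]
eef_rot: [0.706, -0.011, 0.708, 0.011]
wrist_force: [-8.5, 0.3, 3.2]
opening: 0.157
```

>>> {"op": "step_arm", "data": {
  "motion": [
    [0,0,1,0,0,0,255],
    [0,0,1,0,0,0,255],
    [0,0,1,0,0,0,255]
  ]
}}

```text
time_s: 15.88
eef_pos: [0.4898, -0.0849, 0.0525]
eef_rot: [0.706, -0.011, 0.708, 0.011]
wrist_force: [-8.9, -0.2, 5.0]
opening: 0.155
```

>>> {"op": "step_arm", "data": {
  "motion": [
    [-0.2,0,0.5,0,0,0,255],
    [-0.2,0,0.5,0,0,0,255],
    [-0.2,0,0.5,0,0,0,255],
    [-0.2,0,0.5,0,0,0,255]
  ]
}}

```text
time_s: 16.38
eef_pos: [0.4902, -0.0849, 0.0526]
eef_rot: [0.706, -0.011, 0.708, 0.011]
wrist_force: [-8.8, -0.0, 3.7]
opening: 0.156
```

Run:
```python
from m import *
f=[]
for n in ("scene","side")*3:
    snap(n,("s5" if n=="scene" else "d5")); o=ctrl.get_obs(); f.append(np.r_[o["wrist_force"],o["torque"]])
print(np.mean(f,0).round(2),np.std(f,0).round(2),o["eef_pos"],o["opening"],o["time_s"]); print(tool()[:3,:3].round(4).tolist())
# upper plate lift: depth difference before (3) / after (5) where upper plate visible, per camera; bridge as control
for c in "sd":
    im,d,W,k=load(c+"2");C=cloud(d,W,k); D5=load(c+"5"); C5=cloud(*D5[1:])
    for t,m in dict(plate=(C[...,2]>.052)&(C[...,2]<.075)&(abs(C[...,1]+.079)<.02)&(C[...,0]>.575)&(C[...,0]<.66),bridge=(C[...,2]>.08)&(abs(C[...,1]+.079)<.05)&(C[...,0]>.59)&(C[...,0]<.64)).items():
        print(c,t,m.sum(),"dz mm",(np.median((C5-C)[m][:,2])*1000).round(2))
    line(C5,(.042,.049),0,(.505,.572,-.092,-.071),"blade")
a=load("s5")[0][170:260,260:350]; b=load("d5")[0][205:265,300:380]
A=cv2.resize(a,(400,400),interpolation=cv2.INTER_CUBIC);B=cv2.resize(b,(400,300),interpolation=cv2.INTER_CUBIC)
cv2.imwrite("pics/c5.png",np.hstack([A,cv2.copyMakeBorder(B,0,100,0,0,cv2.BORDER_CONSTANT)])[:,:,::-1])
```

```text
[-9.01 -0.64  3.55 -0.11  1.2  -0.02] [0.31 0.31 0.3  0.02 0.04 0.02] [ 0.490182   -0.08489341  0.05255003] 0.15482281532232559 16.675
[[-0.0028, -0.0314, 0.9995], [0.0005, 0.9995, 0.0314], [-1.0, 0.0006, -0.0028]]
s plate 384 dz mm 0.65
s bridge 455 dz mm -0.13
blade 240 slope [-0.0039  0.0092] z 0.0441 med 0.044 rect [537.4 -81.5] [64.7 20.9] 0.05 x 0.505 0.5697
d plate 168 dz mm 0.69
d bridge 205 dz mm -0.04
blade 146 slope [ 0.0017 -0.0566] z 0.0451 med 0.0451 rect [538.3 -81.4] [66.3 20.7] 0.4 x 0.5051 0.5715
```

View pics/c5.png

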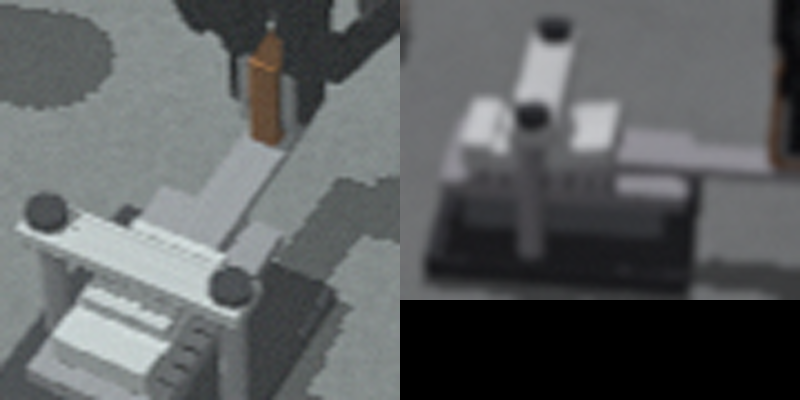

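Both cameras show the upper plate lifted by about 0.7 mm with the bridge unmoved. At 6 N/mm plus the plate's weight that is about 5.7 N of pressing. The 9 N drag is about 1.6 times that, inside the stated ratio, so it is snug. The crops show the blade straight and flat with the grip still held. I'll check that it is motionless and then hand in.

>>> {"op": "step_arm", "data": {
  "motion": [
    [0,0,0,0,0,0,255],
    [0,0,0,0,0,0,255],
    [0,0,0,0,0,0,255],
    [0,0,0,0,0,0,255]
  ]
}}

```text
time_s: 17.18
eef_pos: [0.4902, -0.0849, 0.0526]
eef_rot: [0.706, -0.011, 0.708, 0.011]
wrist_force: [-9.1, -0.2, 3.5]
opening: 0.154
```

```bash
python3 -c "
from bench import ctrl
o=ctrl.get_obs();print(o['eef_pos'],o['wrist_force'],abs(o['dq']).max());print(ctrl.hand_in())"
```

```text
[ 0.49016058 -0.08489118  0.05255413] [-9.10561065 -0.17015407  3.473829  ] 0.002269106648348036
the job is handed in; nothing more can be done
None
```

I picked up the leftmost feeler by its grip and slid its blade about 34 mm into the gauge's gap until it dragged snugly. I then handed in at about 17 s, still gripping it motionless. I kept the path clear of the cup, bottle and jar, but did not measure them again afterwards.

**Snugness:** The drag held steady at about 9 N. Both cameras showed the upper plate lifted about 0.7 mm, which works out to roughly 5.7 N of pressing. That is within the 3–13 N range, and the drag-to-force ratio of about 1.6 fits the stated 1.2–1.9.

**Alignment:** By the arm's pose, the blade is within about 0.2° of the gauge's direction and centred to about 1 mm.

**Imperfections:**
- The tool is nose-down by about 0.16°.
- About 3.5 N of upward force remained, so the blade still pressed slightly on the lower plate.
- In the last picture the camera fit of the blade's direction read 0–0.4° against the gauge's 2°, with part of the blade cropped out. The arm's own pose read 1.8°, and I trusted that.

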